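# Count three desiccant canisters out of a hand-cranked dispenser

## Task

Stand the orange cup upright on the bench, centred on the drop point under the front lip of the canister dispenser's lane, and let go of it. Then take the crank's black knob and turn it clockwise (as you face its sloping face) to the red mark at the bottom, and from there exactly three full turns more, stopping with the knob at the mark again, so that three canisters lie in the cup and two stay in the lane. Let go, leave the cup where it is, and do not shift the mortar, bottles or tub.

Things in the scene. Friction and masses are not known exactly. Their poses are not given: they have to be found in the camera images.
- cup_mid (a point): Loose orange straight-sided plastic cup, open at the top: 62 mm outer diameter, 55 mm high, wall 3 mm, about 90 g. The point is on its axis, 27.5 mm above its underside; z up the axis.
- drop_point (a point): Bench point where the cup's centre belongs, 22 mm in front of the lane's lip. Axes are the dispenser's: x from its operator's side rearwards, y to the operator's left, z up; it is fixed, but its place and yaw vary. A grey bridge over the lip (40 mm wide, up to 139 mm high, front face 22 mm behind this point) makes the gripper lean back towards the operator here.
- lip (a point): Middle of the lane floor's front edge, 75 mm above the bench; axes as drop_point. The floor (32 mm wide, underside at 71 mm) overhangs the foot by 40 mm, so the cup passes under it. The pusher moves the canisters forward 24 mm per crank turn and they topple one by one off the lip. Nothing else shows the count.
- crank_centre (a point): Crank centre on its turning axis, 170 mm up; axes as drop_point (not tilted); 40 mm behind and 220 mm to the right of lip. The round white face (160 mm) slopes: the turning axis leans 35 degrees from vertical to the operator, (-0.574, 0, 0.819); uphill is (0.819, 0, 0.574). The red mark is at the rim's lowest point, straight downhill of the centre.
- knob_mid (a point): On the axis of the crank's black knob (24 mm diameter, 48 mm long), where to grip: 27 mm above its foot, 28 mm along the face's normal above crank_centre. The knob stands parallel to the turning axis (35 degrees from vertical), 55 mm from it, and spins freely on its pin, so a gripper can hold it without turning its wrist.
- crank (a joint): Crank angle, rad, counted through all turns: 0 with the knob at the red mark the first time, growing clockwise as the operator sees it (from the mark up the left side, over the top, down the right). Starts at -1.6 to -0.4; three turns past the mark is 18.85. Knob in the face: 55 mm x (-cos uphill, +sin left). Friction 1.5 N at the knob; stays where left.
- canister1_mid (a point): Centre of loose white desiccant canister number 1 from the lip: a disc 24 mm in diameter, 18 mm high, 14 g, standing in the lane on its flat side, next to fall.
- canister2_mid (a point): Centre of loose white desiccant canister number 2 from the lip: a disc 24 mm in diameter, 18 mm high, 14 g, standing in the lane on its flat side.
- canister3_mid (a point): Centre of loose white desiccant canister number 3 from the lip: a disc 24 mm in diameter, 18 mm high, 14 g, standing in the lane on its flat side.
- canister4_mid (a point): Centre of loose white desiccant canister number 4 from the lip: a disc 24 mm in diameter, 18 mm high, 14 g, standing in the lane on its flat side.
- canister5_mid (a point): Centre of loose white desiccant canister number 5 from the lip: a disc 24 mm in diameter, 18 mm high, 14 g, standing in the lane on its flat side.
- mortar: Bystander: white ceramic mortar (104 mm wide, 55 mm high) with its pestle in it; origin at the centre of its underside.
- bottle_a: Bystander: small white sample bottle (40 mm wide, 85 mm high); origin at the centre of its underside.
- bottle_b: Bystander: small clear sample bottle (40 mm wide, 85 mm high); origin at the centre of its underside.
- bottle_c: Bystander: small white sample bottle (40 mm wide, 85 mm high); origin at the centre of its underside.
- tub: Bystander: white tub with an orange label (84 mm wide, 150 mm high); origin at the centre of its underside.
There are look-alikes about, which are no part of the job. Of the things that look like the part that bears cup_mid, take the one that is farthest to the robot's right at the start.

How it is judged:
On the way, in this order (a step that is already met when the one before it is completed fails the run):
1. the cup stands upright under the lip, released, before the crank has gone past the mark (horizontal distance between cup_mid and drop_point below 0.018 m and angle between cup_mid's own z axis and vertical below 0.1 rad and height (world z) of cup_mid below 0.034 m and contact force between the fingers and cup below 0.2 N and value of joint crank below 0.5 rad), for 0.2 s.
2. one full turn past the mark, first canister in the cup (value of joint crank above 5.98 rad and z of canister1_mid in the frame of cup_mid between -0.03 and 0.026 m and horizontal distance between canister1_mid and cup_mid below 0.03 m).
At the end, for the whole second after the job is handed in: The crank is at rest three full turns past its first pass of the mark (within 0.3 rad, 17 degrees); canisters 1 to 3 lie inside the cup, 4 and 5 still stand in the lane; the cup stands upright on the bench within 18 mm of the drop point; the fingers touch nothing (value of joint crank between 18.55 and 19.15 rad and velocity of joint crank between -0.1 and 0.1 rad/s and horizontal distance between cup_mid and drop_point below 0.018 m and angle between cup_mid's own z axis and vertical below 0.1 rad and height (world z) of cup_mid below 0.034 m and z of canister1_mid in the frame of cup_mid between -0.03 and 0.026 m and horizontal distance between each of canister1_mid, canister2_mid, canister3_mid and cup_mid below 0.03 m and z of canister2_mid in the frame of cup_mid between -0.03 and 0.026 m and z of canister3_mid in the frame of cup_mid between -0.03 and 0.026 m and x of each of canister4_mid, canister5_mid in the frame of lip above 0 m and z of each of canister4_mid, canister5_mid in the frame of lip above 0.004 m and contact force between the fingers and anything else below 0.2 N).
It fails at once if the mortar is shifted by more than 30 mm (distance of mortar from where it was at the start of the episode above 0.03 m).
It fails at once if the bottle a is shifted by more than 30 mm (distance of bottle_a from where it was at the start of the episode above 0.03 m).
It fails at once if the bottle b is shifted by more than 30 mm (distance of bottle_b from where it was at the start of the episode above 0.03 m).
It fails at once if the bottle c is shifted by more than 30 mm (distance of bottle_c from where it was at the start of the episode above 0.03 m).
It fails at once if the tub is shifted by more than 30 mm (distance of tub from where it was at the start of the episode above 0.03 m).
It also fails if it takes over 72 s, if anything falls off the work surface, if the arm or the gripper's body presses on something with over 40 N, if the wrist force passes 120 N, or if a joint passes its speed limit or range.

## Robot

A 7-joint arm with a two-finger parallel gripper is mounted at the origin on the work surface. World frame = base frame: x ahead of the robot, y to its left, z up, the work surface at z = 0. Lengths are in m, angles in rad, forces in N, time in s.
With the tool pointing down it reaches from about 0.425 to 0.925 m from the base axis. Payload 6.8 kg.
Tool frame: the origin (TCP) lies on the centre line of the jaws, within the pads' length; the fingertips stand bot.finger_overhang ahead of it and the grasp point (between the pads) lies 3 mm ahead of it (bot.finger_overhang is the distance from the TCP to the fingertips, in m); z points along the fingers, y is the direction in which the jaws open and shut (so a half turn about z gives the same grasp; the last joint's range is limited). The gripper opens to 85 mm and grips with 20 to 120 N. Pads are 22 mm wide; open, the fingers measure 114 mm over their backs; the gripper's body (76 mm by 85 mm) begins 54 mm behind the grasp point. The pads swing forward as they close: fully open they stand 13 mm farther back than shut.
Start: joints at [-1.275, 0.477, 0.022, 1.555, -0.011, 1.109, -0.083], TCP at [0.265, 0.621, 0.253] pointing down, gripper open.
Joint ranges: [-2.96, 2.96], [-0.34, 2.1], [-1.41, 1.46], [0.24, 2.44], [-1.37, 4.51], [0.17, 1.92], [-2.96, 2.96]. Speed limits (rad/s): [2.39, 2.39, 3.14, 3.14, 3.14, 3.14, 3.14].

## Interface

Orientations are given as a unit quaternion [w, x, y, z].
In Python, from station import bot gives the robot as it stands.
- The arm moves only by the tool drive_tool, never from a script. Its argument "increments" is text: rows parted by semicolons, each of 4 numbers parted by spaces: the shift along the world's x, y, z in m, then the turn about the world's z in rad. In form: tx ty tz spin; .... A call has 1 to 12 rows; each row shifts and turns the commanded pose from where the row before left it; what a row does not reach is not made up. A row lasts 1/12 s, in which the tool goes at most 41.7 mm and 7.16 degrees, less where a joint would pass 70% of its speed; a pose out of reach is approached as far as the arm can. A call is refused whole if a number of a shift passes 0.0417 or a number of a turn 0.125, either way. A call with a gripper value outside its range is refused whole. "grip" is the opening, from 0 (shut) to 1 (fully open), set as the call begins (left out, the last holds). The fingers move at their own pace and stop on an object; "squeeze" is the grip in N (left out, the last holds). Time passes only in rows, so rows that do not move let the fingers close. It gives the time, the measured TCP pose, the force and the opening at its end, in the units of the state.
- bot.get_obs(): the state, without advancing time (a new reading comes with each control period).
- bot.read_camera(name): name is "side" or "top" or "wrist"; returns the picture (420x560x3 uint8, red, green, blue); there is no depth.
- bot.calibration(name): a dict with "fx", "fy", "cx", "cy" (pixels), "camera_from_world" (4x4, takes a point from world to camera coordinates). Camera axes: x right, y down, z forward; pixel columns grow to the right and rows downward; lengths in m; the calibration is good to about 2 mm. A picture is of the moment at which its call begins: read the wrist's pose just before it. calibration takes no time and is no camera call; for the wrist camera it gives the pose at the moment of the call.
- bot.hand_in(): hands the job in, once; it reports no verdict.
The state is a dict: "t": time; "q": joint angles; "joint_vel": joint speeds; "joint_torque": joint torques, N m; "eef_pos": TCP position; "tool_rot": TCP orientation; "contact_force": force on the tool from outside, world axes, zero at the start; "torque": the same for the moment, N m; "gripper_width": opening from 0.0 (shut) to 1.0 (fully open).
Only numpy, scipy, OpenCV 4.12 (cv2) and the standard library are available. Lean on these libraries where they do the work, as an engineer would, in place of code of your own. Each camera call takes 0.05 s, during which the arm holds its last target.

## Working session

There is one attempt and no reset: what is moved stays moved. The work goes in short steps, Python scripts to look and compute and a tool call to move; the robot and the scene stay as the last step left them, time stands still between calls to the robot, and variables do not carry over. Pictures are saved under pics/ and viewed, and the job is handed in when it is done.

Besides the shell and the picture viewer there is one more tool, called after "Call:" by a JSON object that holds its "fn" and its "kwargs". drive_tool: Moves the arm, as the interface text tells. Its arguments: {"type":"object","properties":{"increments":{"type":"string"},"grip":{"type":"number"},"squeeze":{"type":"number"}},"required":["increments"]}

```bash
ls; mkdir -p pics; python3 - <<'E'
from station import bot
import cv2,json
o=bot.get_obs();print({k:(v if not hasattr(v,'tolist') else [round(x,3) for x in v.tolist()]) for k,v in o.items()}, bot.finger_overhang)
for n in("side","top","wrist"):
    c=bot.calibration(n);print(n,c)
    cv2.imwrite(f"pics/{n}0.png",bot.read_camera(n)[:,:,::-1])
E
```

```text
pics
{'t': 0.0, 'q': [-1.275, 0.478, 0.022, 1.556, -0.012, 1.109, -0.083], 'joint_vel': [-0.0, -0.0, -0.001, 0.001, -0.001, -0.001, -0.001], 'joint_torque': [-0.0, -59.646, 1.608, -28.118, 0.013, 0.01, -0.0], 'eef_pos': [0.265, 0.62, 0.252], 'tool_rot': [-0.0, 0.201, 0.98, -0.001], 'contact_force': [0.094, -0.16, 0.532], 'torque': [0.051, -0.058, 0.027], 'gripper_width': 1.0013046250976203} 0.022
side {'fx': 382.99367901790004, 'fy': 382.99367901790004, 'cx': 272.88039228014213, 'cy': 207.69067038264043, 'camera_from_world': array([[ 0.99529156, -0.09601449,  0.01326354, -0.53629034],
       [-0.06415123, -0.75512343, -0.65243638,  0.12353241],
       [ 0.07265896,  0.64851355, -0.75772743,  1.06187331],
       [ 0.        ,  0.        ,  0.        ,  1.        ]])}
top {'fx': 436.4427707446559, 'fy': 436.4427707446559, 'cx': 276.6140023184236, 'cy': 216.45951892951229, 'camera_from_world': array([[-0.00838866, -0.99981341,  0.01740034, -0.00338226],
       [-0.99699193,  0.00702166, -0.07718677,  0.52167819],
       [ 0.07705019, -0.0179955 , -0.9968648 ,  1.26341557],
       [ 0.        ,  0.        ,  0.        ,  1.        ]])}
wrist {'fx': 323.10400874252963, 'fy': 323.10400874252963, 'cx': 280.43500850881094, 'cy': 207.09105110644413, 'camera_from_world': array([[ 0.39308548,  0.91949936, -0.00217553, -0.6744967 ],
       [ 0.88674798, -0.37845629,  0.26542205, -0.03551215],
       [ 0.24323206, -0.1062627 , -0.96412987,  0.37892919],
       [ 0.        ,  0.        ,  0.        ,  1.        ]])}
```

View pics/side0.png

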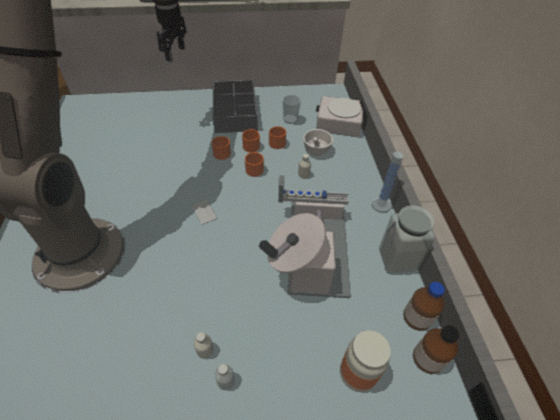

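View pics/top0.png

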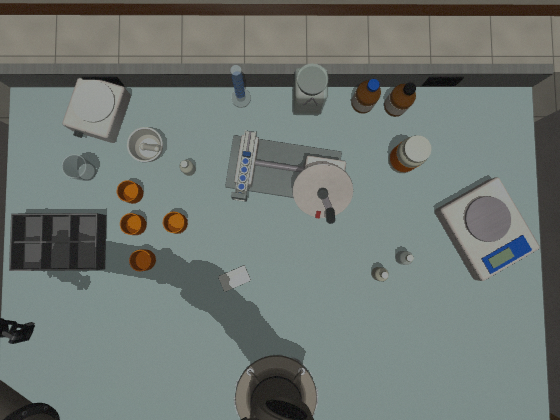

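View pics/wrist0.png

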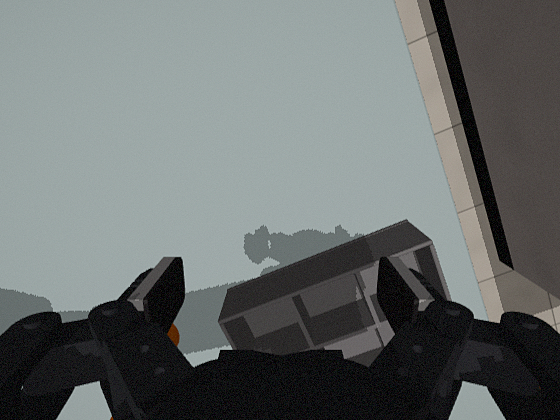

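```bash
cat > h.py <<'E'
import numpy as np,cv2
from station import bot
def proj(n,P,c=None):
    c=c or bot.calibration(n);T=c["camera_from_world"];P=np.atleast_2d(P)
    p=P@T[:3,:3].T+T[:3,3];return np.c_[c["fx"]*p[:,0]/p[:,2]+c["cx"],c["fy"]*p[:,1]/p[:,2]+c["cy"]]
def ray(n,uv,z,c=None):
    c=c or bot.calibration(n);T=c["camera_from_world"];R=T[:3,:3];o=-R.T@T[:3,3]
    d=R.T@np.array([(uv[0]-c["cx"])/c["fx"],(uv[1]-c["cy"])/c["fy"],1]);return o+d*(z-o[2])/d[2]
def crop(img,x0,y0,w,h,s,name):
    a=cv2.resize(img[y0:y0+h,x0:x0+w],None,fx=s,fy=s,interpolation=cv2.INTER_CUBIC)
    cv2.imwrite(name,a)
E
python3 - <<'E'
from h import *
t=cv2.imread('pics/top0.png');s=cv2.imread('pics/side0.png')
crop(t,220,120,150,110,5,'pics/t_disp.png')
crop(s,240,160,120,140,4,'pics/s_disp.png')
crop(t,100,120,110,160,4,'pics/t_cup.png')
crop(s,200,120,140,80,5,'pics/s_cup.png')
E
```

```text
(no output)
```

View pics/t_disp.png

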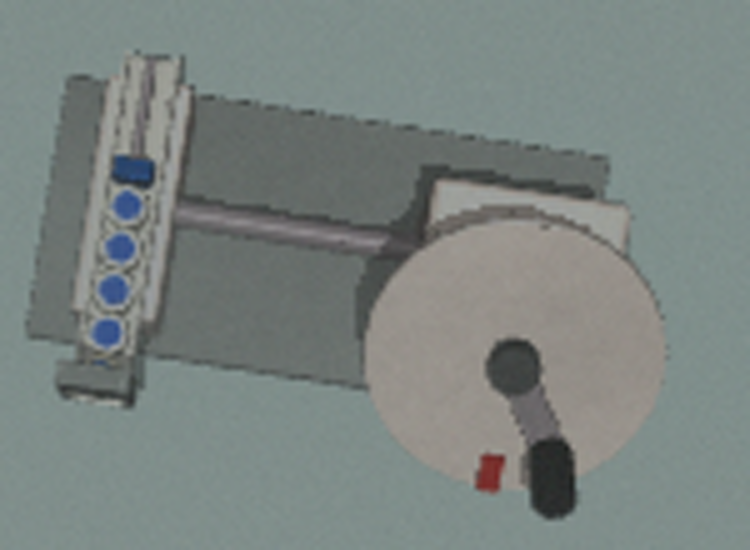

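View pics/s_disp.png

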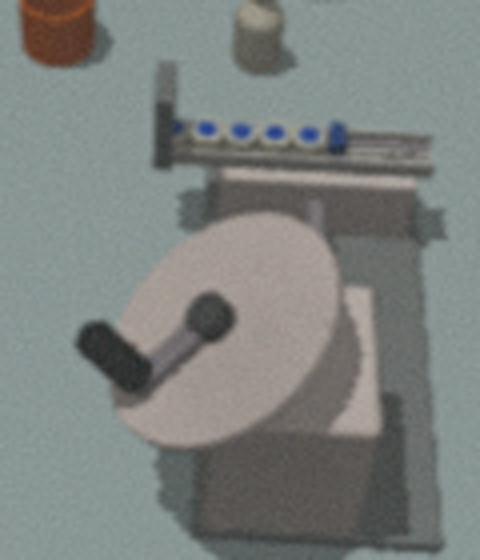

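View pics/t_cup.png

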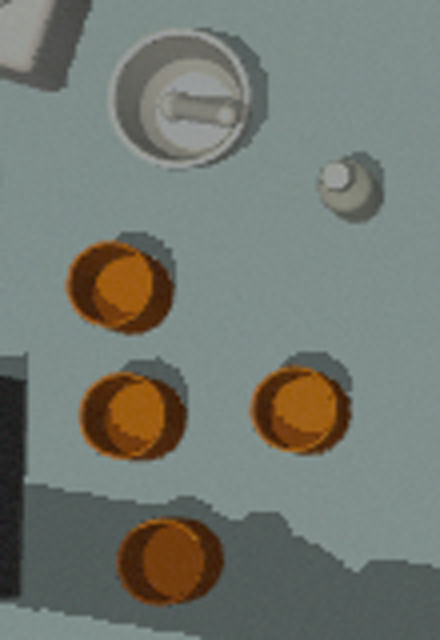

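View pics/s_cup.png

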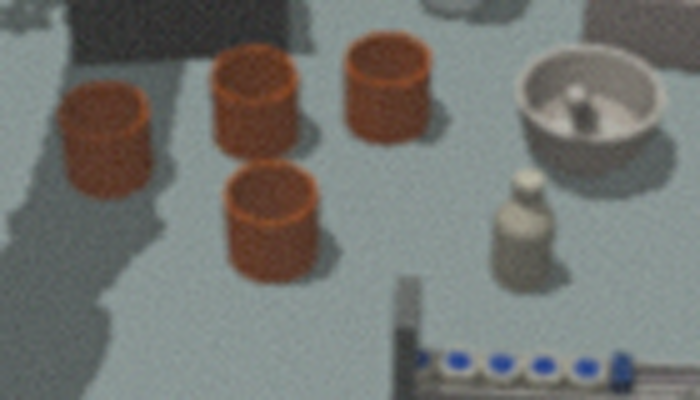

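```bash
cat >> h.py <<'E'
def W(p,P):  # dispenser coords (drop_point frame) -> world
    x,y,a=p;P=np.atleast_2d(np.asarray(P,float));c,s=np.cos(a),np.sin(a)
    return np.c_[x+c*P[:,0]-s*P[:,1],y+s*P[:,0]+c*P[:,1],P[:,2]]
CC=np.array([62,-220,170])/1e3;NN=np.array([-.574,0,.819]);UP=np.array([.819,0,.574])
def circ(r=.08,h=0,n=180):
    t=np.linspace(0,2*np.pi,n,endpoint=False)[:,None]
    return CC+h*NN+r*(np.cos(t)*UP+np.sin(t)*np.array([0,1,0]))
def knob(a,h=.028):
    return CC+h*NN+.055*(-np.cos(a)*UP+np.sin(a)*np.array([0,1,0]))
E
cat > fit.py <<'E'
from h import *
from scipy.optimize import least_squares
f=lambda L,x0,y0,s:(np.array(L,float)+.5)/s-.5+[x0,y0]
dt=f([(365,350),(666,355),(635,270),(395,270),(385,410),(430,465),(640,430),(610,470)],220,120,5)
ds=f([(112,400),(130,310),(200,230),(265,212),(335,260),(325,350),(270,420),(190,447)],240,160,4)
ct=f([(107,333),(114,290),(120,247),(127,205)],220,120,5)
cs=f([(207,130),(242,131),(275,132),(309,134)],240,160,4)
cals={n:bot.calibration(n) for n in('top','side')}
def res(p,full=False):
    r=[]
    for n,d,c in(('top',dt,ct),('side',ds,cs)):
        q=proj(n,W(p[:3],circ()),cals[n]);
        nxt=np.roll(q,-1,0)
        for u in d:
            D=np.linalg.norm(q-u,axis=1);i=D.argmin();m=q.mean(0)
            r.append(np.linalg.norm(u-m)-np.linalg.norm(q[i]-m) if False else D[i])
        k=np.array([[.022+p[3]+.024*i,0,.093] for i in range(4)])
        r+=list((proj(n,W(p[:3],k),cals[n])-c).ravel())
    return np.array(r)
p0=[.55,.06,-.15,.012]
s=least_squares(res,p0,loss='soft_l1');print(s.x,np.round(s.fun,1))
np.save('disp.npy',s.x[:3])
p=s.x[:3]
for n,src,(x0,y0,w,h) in(('top','pics/top0.png',(220,120,150,110)),('side','pics/side0.png',(240,160,120,140))):
    im=cv2.resize(cv2.imread(src)[y0:y0+h,x0:x0+w],None,fx=5,fy=5,interpolation=cv2.INTER_CUBIC)
    def dr(P,col):
        for u in proj(n,W(p,P),cals[n]): cv2.circle(im,tuple(int(v) for v in ((u-[x0,y0]+.5)*5-.5)),2,col,-1)
    dr(circ(),(0,0,255));dr([[.022,y,.139] for y in(-.02,0,.02)],(0,255,0));dr([[.022,y,.075] for y in(-.016,0,.016)],(255,0,255));dr([[0,0,0]],(0,255,255))
    for a in(-.4,-.6,-.8): dr(np.array([knob(a),knob(a,.049),knob(a,.001)]),(255,255,0))
    dr([CC],(255,0,0))
    cv2.imwrite(f'pics/fit_{n}.png',im)
E
python3 fit.py
```

```text
[ 0.54594991  0.09840335 -0.13905419  0.03337298] [0.4 1.7 2.  0.6 0.8 0.5 0.6 1.7 0.6 0.2 0.4 0.3 0.3 0.5 0.1 0.5 1.3 1.8
 1.5 2.5 2.1 0.2 2.  1.7 0.5 0.1 0.1 0.2 0.3 0.3 0.2 0.1]
```

View pics/fit_top.png

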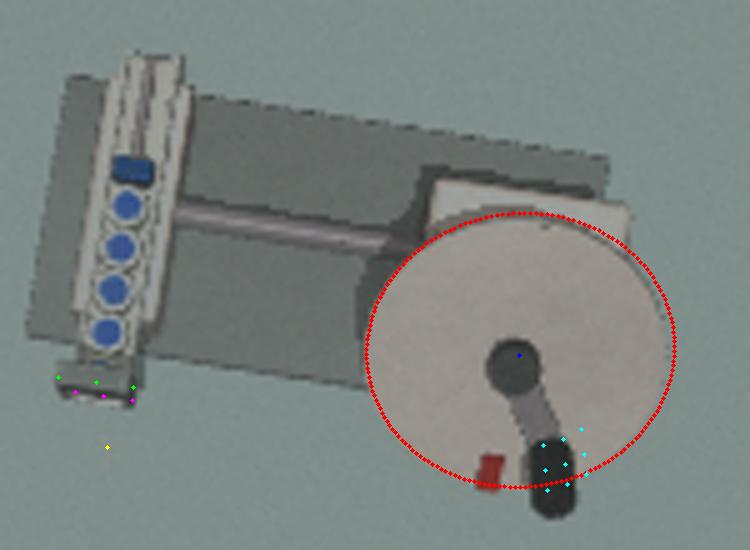

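View pics/fit_side.png

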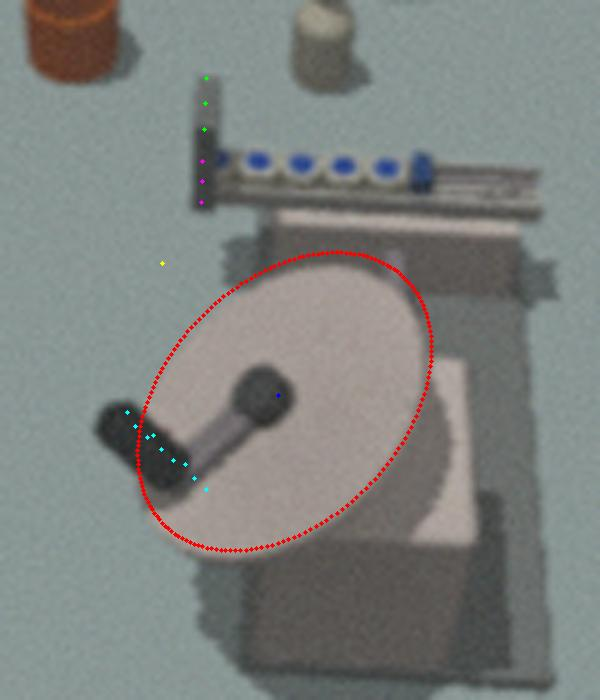

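```bash
python3 - <<'E'
from h import *
t=cv2.imread('pics/top0.png');s=cv2.imread('pics/side0.png')
a=cv2.resize(t[180:206,222:256],None,fx=15,fy=15,interpolation=cv2.INTER_NEAREST)
b=cv2.resize(s[168:208,274:304],None,fx=12,fy=12,interpolation=cv2.INTER_NEAREST)
b=cv2.copyMakeBorder(b,0,0,0,0,0);H=max(a.shape[0],b.shape[0])
cv2.imwrite('pics/br.png',np.hstack([cv2.copyMakeBorder(i,0,H-i.shape[0],0,10,0) for i in(a,b)])[:600,:800])
for n in('top','side'):
    T=bot.calibration(n)["camera_from_world"];print(n,-T[:3,:3].T@T[:3,3])
E
```

```text
top [0.42273417 0.01569111 1.29978002]
side [ 0.46453539 -0.64684866  0.89232068]
```

View pics/br.png

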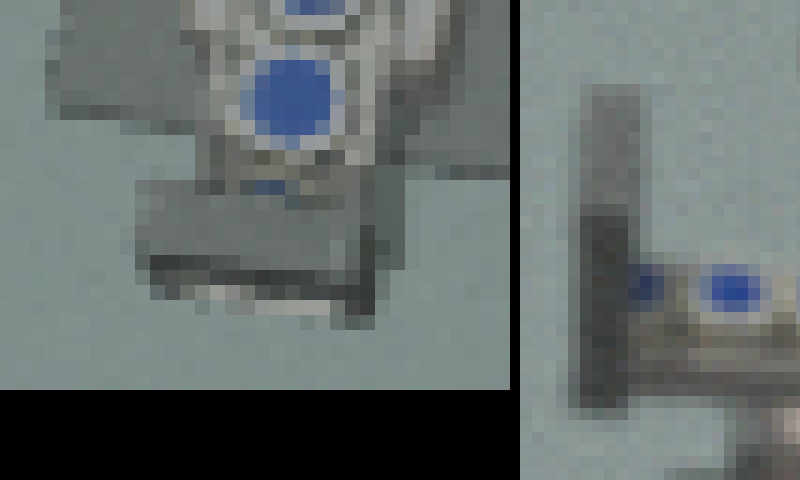

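```bash
cat > p.py <<'E'
import re
s=open('fit.py').read()
s=s.replace("def res(p,full=False):\n    r=[]","bt=np.array([(230.7,196.7),(245.4,198.2)]);bs=np.array([(278.7,174.8),(278.5,185.0)])\ndef res(p,full=False):\n    r=list(p[5:]/1.0)")
s=s.replace("for n,d,c in(('top',dt,ct),('side',ds,cs)):","for n,d,c,b,o in(('top',dt,ct,bt,p[5:7]),('side',ds,cs,bs,p[7:9])):")
s=s.replace("W(p[:3],circ()),cals[n])","W(p[:3],circ(h=p[4],n=720)),cals[n])+o")
s=s.replace("cals[n])-c)","cals[n])+o-c)")
s=s.replace("    return np.array(r)","        if not full: r+=list((proj(n,W(p[:3],[[.022,.02,.139],[.022,-.02,.139]]),cals[n])+o-b).ravel())\n    return np.array(r)")
s=s.replace("-.15,.012]","-.15,.036,0,0,0,0,0]").replace("dr(circ()","dr(circ(h=s.x[4])").replace("print(s.x","print(s.x.round(4)")
s=s.replace("def dr(P,col):","oo=s.x[5:7] if n=='top' else s.x[7:9]\n    def dr(P,col):").replace("cals[n]): cv2","cals[n])+oo: cv2")
open('fit.py','w').write(s)
E
python3 p.py; python3 fit.py
```

```text
[ 0.5413  0.101  -0.152   0.0383 -0.0131  0.009  -0.2049 -0.2262  0.0092] [ 0.  -0.2 -0.2  0.   0.3  0.5  0.6  0.3  1.4  0.1  0.1  2.   0.2 -0.1
  0.1  0.   0.2  0.2  0.   0.2 -0.2 -0.1 -0.   0.5  0.2  1.   0.5  0.2
  0.5  0.1  0.8  0.4  0.3 -0.2 -0.1 -0.   0.1  0.1 -0.   0.1  0.3  0.
 -0.2  0.1]
```

View pics/fit_top.png

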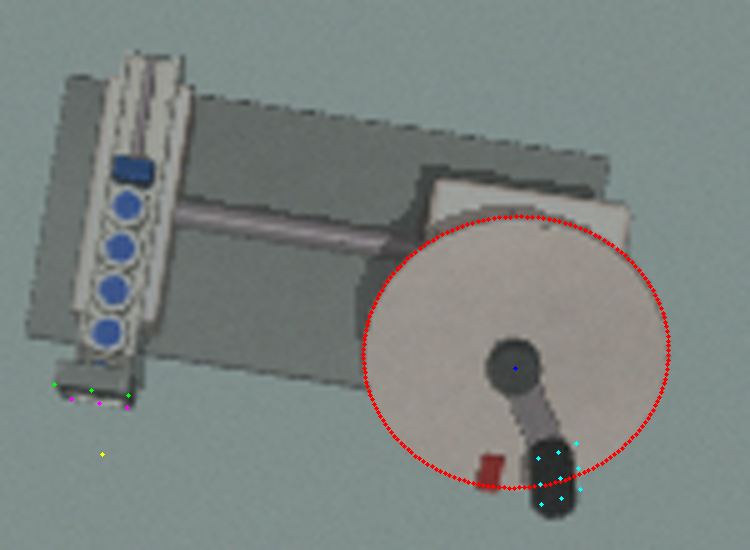

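View pics/fit_side.png

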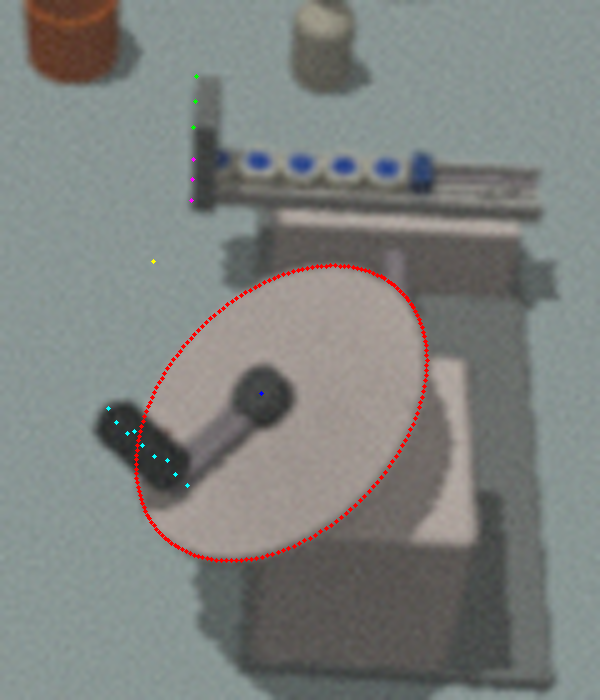

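```bash
python3 - <<'E'
from h import *
a=ray('top',(173.4,221.9),.055);b=ray('side',(253.8,157.7),.055);print(a,b)
m=(a+b)/2
for n,src,(x0,y0,w,h) in(('top','pics/top0.png',(150,200,50,50)),('side','pics/side0.png',(235,140,40,50))):
    im=cv2.resize(cv2.imread(src)[y0:y0+h,x0:x0+w],None,fx=8,fy=8,interpolation=cv2.INTER_CUBIC)
    t=np.linspace(0,6.283,60);
    for z,c in((.055,(255,0,0)),(0,(0,255,0))):
        for u in proj(n,np.c_[m[0]+.031*np.cos(t),m[1]+.031*np.sin(t),t*0+z]): cv2.circle(im,tuple(int(v) for v in((u-[x0,y0]+.5)*8-.5)),1,c,-1)
    cv2.imwrite(f'pics/cf_{n}.png',im)
i=[cv2.imread(f'pics/cf_{n}.png') for n in('top','side')];cv2.imwrite('pics/cf.png',np.hstack(i))
p=np.load('disp.npy');print(W(p,[[-.05,0,0],[-.04,0,0]]),W(p,knob(-.55)))
E
```

```text
[0.50548329 0.28719449 0.055     ] [0.50364835 0.28826975 0.055     ]
[[0.49192075 0.10859339 0.        ]
 [0.5018055  0.10707952 0.        ]] [[ 0.51112661 -0.14599617  0.1660178 ]]
```

View pics/cf.png

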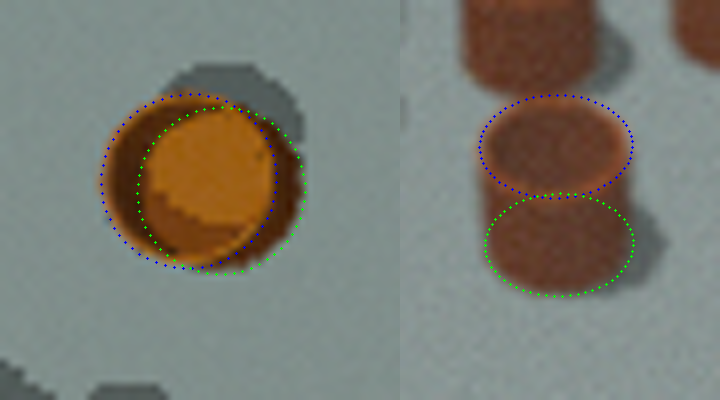

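Call:
{"fn": "drive_tool", "kwargs": {"increments": "0.02 -0.0277 -0.004 0.021; 0.02 -0.0277 -0.004 0.021; 0.02 -0.0277 -0.004 0.021; 0.02 -0.0277 -0.004 0.021; 0.02 -0.0277 -0.004 0.021; 0.02 -0.0277 -0.004 0.021; 0.02 -0.0277 -0.004 0.021; 0.02 -0.0277 -0.004 0.021; 0.02 -0.0277 -0.004 0.021; 0.02 -0.0277 -0.004 0.021; 0.02 -0.0277 -0.004 0.021; 0.02 -0.0277 -0.004 0.021", "grip": 1}}

```text
t: 1.15
eef_pos: [0.5058, 0.2867, 0.205]
tool_rot: [-0.0, 0.075, 0.997, -0.0]
contact_force: [0.6, 0.9, 0.2]
gripper_width: 0.996
```

Call:
{"fn": "drive_tool", "kwargs": {"increments": "0 0 0 0; 0 0 0 0"}}

```text
t: 1.32
eef_pos: [0.5064, 0.2855, 0.2048]
tool_rot: [-0.0, 0.078, 0.997, -0.001]
contact_force: [0.7, 1.3, -0.0]
gripper_width: 1.0
```

```bash
python3 - <<'E'
from h import *
o=bot.get_obs();print(o['t'],o['eef_pos'],o['tool_rot'])
c=bot.calibration('wrist');im=bot.read_camera('wrist')[:,:,::-1].copy()
for z,r,col in((.055,.031,(255,0,0)),(0,.031,(0,255,0))):
    t=np.linspace(0,6.283,60)
    for u in proj('wrist',np.c_[.505+r*np.cos(t),.2875+r*np.sin(t),t*0+z],c): cv2.circle(im,tuple(int(v) for v in u),1,col,-1)
cv2.imwrite('pics/w1.png',im)
E
```

```text
1.3167 [0.50643741 0.28553355 0.20484159] [-1.28249632e-04  7.84781958e-02  9.96915596e-01 -6.71366419e-04]
```

View pics/w1.png

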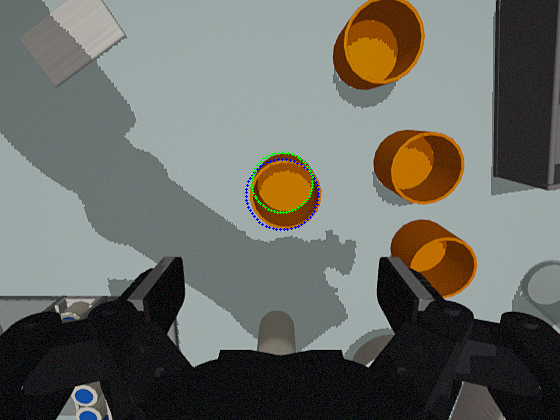

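Call:
{"fn": "drive_tool", "kwargs": {"increments": "-0.0005 0.0007 -0.03 0; -0.0005 0.0007 -0.03 0; -0.0005 0.0006 -0.03 0; 0 0 -0.03 0; 0 0 -0.03 0; 0 0 -0.022 0; 0 0 0 0; 0 0 0 0"}}

```text
t: 2.03
eef_pos: [0.5022, 0.2914, 0.0326]
tool_rot: [-0.001, 0.075, 0.997, -0.0]
contact_force: [-0.2, 0.1, 0.2]
gripper_width: 0.999
```

Call:
{"fn": "drive_tool", "kwargs": {"increments": "0 0 0 0; 0 0 0 0; 0 0 0 0; 0 0 0 0; 0 0 0 0; 0 0 0 0; 0 0 0 0; 0 0 0 0", "grip": 0.4, "squeeze": 25}}

```text
t: 2.7
eef_pos: [0.5047, 0.2916, 0.0354]
tool_rot: [0.001, 0.076, 0.997, 0.001]
contact_force: [-1.5, 0.0, 7.8]
gripper_width: 0.717
```

Call:
{"fn": "drive_tool", "kwargs": {"increments": "0 0 0 0; 0 0 0 0"}}

```text
t: 2.87
eef_pos: [0.5048, 0.2916, 0.0354]
tool_rot: [0.001, 0.076, 0.997, 0.001]
contact_force: [-0.8, 1.0, 7.1]
gripper_width: 0.72
```

Call:
{"fn": "drive_tool", "kwargs": {"increments": "0 0 0.01 0; 0 0 0.01 0; 0 0 0 0"}}

```text
t: 3.12
eef_pos: [0.5051, 0.291, 0.0561]
tool_rot: [0.002, 0.076, 0.997, 0.001]
contact_force: [-0.4, -0.2, -0.7]
gripper_width: 0.716
```

```bash
python3 - <<'E'
from h import *
for i in range(2):
    o=bot.get_obs();print(o['t'],o['eef_pos'],o['tool_rot'].round(4),o['contact_force'],o['gripper_width'])
    cv2.imwrite('pics/w2.png',bot.read_camera('wrist')[:,:,::-1]); 
crop(bot.read_camera('side')[:,:,::-1],200,80,180,140,4,'pics/s2.png')
p=np.load('disp.npy');print(W(p,[[-.045,0,0],[-.05,0,0],[0,0,0]]))
E
```

```text
3.1167 [0.50514536 0.29100599 0.0560547 ] [0.0016 0.076  0.9971 0.0012] [-0.36972806 -0.17512437 -0.68110189] 0.7156525810643422
3.1667 [0.5047559  0.2907966  0.05512219] [0.0012 0.076  0.9971 0.001 ] [ 0.07125581 -0.05950524 -0.53368906] 0.7153554924230878
[[0.49686312 0.10783646 0.        ]
 [0.49192075 0.10859339 0.        ]
 [0.54134448 0.10102405 0.        ]]
```

View pics/w2.png

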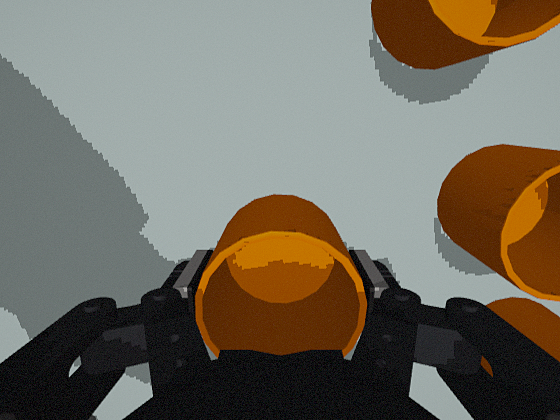

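View pics/s2.png

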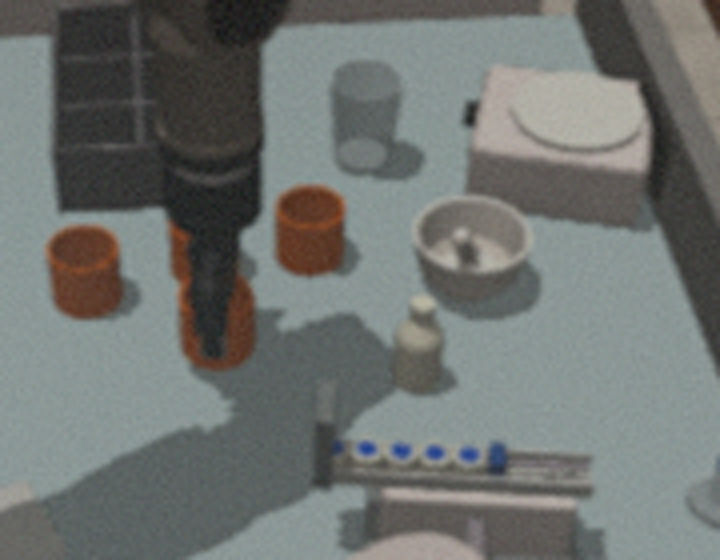

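Call:
{"fn": "drive_tool", "kwargs": {"increments": "-0.001 -0.0229 0 0; -0.001 -0.0229 0 0; -0.001 -0.0229 0 0; -0.001 -0.0229 0 0; -0.001 -0.0229 0 0; -0.001 -0.0229 0 0; -0.001 -0.0229 0 0; -0.001 -0.0229 0 0; 0 0 0 0; 0 0 0 0; 0 0 0 0; 0 0 0 0"}}

```text
t: 4.27
eef_pos: [0.4958, 0.1084, 0.0532]
tool_rot: [-0.0, 0.075, 0.997, 0.0]
contact_force: [0.7, 0.3, -1.2]
gripper_width: 0.721
```

```bash
python3 - <<'E'
from h import *
o=bot.get_obs();print(o['t'],o['eef_pos'],o['tool_rot'].round(4),o['contact_force'],o['gripper_width'])
E
```

```text
4.2667 [0.49575962 0.10837992 0.05320793] [-0.000e+00  7.510e-02  9.972e-01  3.000e-04] [ 0.73234173  0.29000313 -1.18312703] 0.7209992714234836
```

Call:
{"fn": "drive_tool", "kwargs": {"increments": "0 0 -0.006 0; 0 0 -0.006 0; 0 0 -0.004 0; 0 0 -0.002 0; 0 0 -0.0005 0; 0 0 0 0; 0 0 0 0"}}

```text
t: 4.85
eef_pos: [0.4951, 0.1076, 0.0353]
tool_rot: [-0.001, 0.075, 0.997, 0.0]
contact_force: [-5.6, -0.3, 14.1]
gripper_width: 0.716
```

Call:
{"fn": "drive_tool", "kwargs": {"increments": "0 0 0 0; 0 0 0 0; 0 0 0 0; 0 0 0 0; 0 0 0 0; 0 0 0 0", "grip": 1}}

```text
t: 5.35
eef_pos: [0.4957, 0.1071, 0.0347]
tool_rot: [-0.0, 0.076, 0.997, -0.0]
contact_force: [0.0, 0.2, -0.4]
gripper_width: 1.001
```

Call:
{"fn": "drive_tool", "kwargs": {"increments": "-0.006 0.0009 0 0; -0.01 0.0015 0 0; -0.01 0.0015 0 0; -0.01 0.0015 0 0; -0.01 0.0015 0 0; -0.006 0.0009 0 0; 0 0 0 0; 0 0 0 0"}}

```text
t: 6.02
eef_pos: [0.4435, 0.1151, 0.035]
tool_rot: [0.0, 0.075, 0.997, 0.0]
contact_force: [0.9, -1.1, 0.4]
gripper_width: 0.998
```

Call:
{"fn": "drive_tool", "kwargs": {"increments": "0 0 0 0; 0 0 0 0; 0 0 0 0; 0 0 0 0; 0 0 0 0", "grip": 0.5}}

```text
t: 6.43
eef_pos: [0.4439, 0.1148, 0.0347]
tool_rot: [-0.0, 0.076, 0.997, -0.0]
contact_force: [-0.0, -0.2, -0.6]
gripper_width: 0.501
```

```bash
python3 - <<'E'
from h import *
o=bot.get_obs();print(o['t'],o['eef_pos'],o['tool_rot'].round(4),o['contact_force'],o['gripper_width'])
crop(bot.read_camera('side')[:,:,::-1],200,120,180,140,4,'pics/s3.png')
crop(bot.read_camera('top')[:,:,::-1],180,120,140,140,4,'pics/t3.png')
E
```

```text
6.4333 [0.44388956 0.1148495  0.03474995] [-0.      0.076   0.9971 -0.    ] [-0.01327637 -0.19306513 -0.61201291] 0.5007820095648845
```

View pics/s3.png

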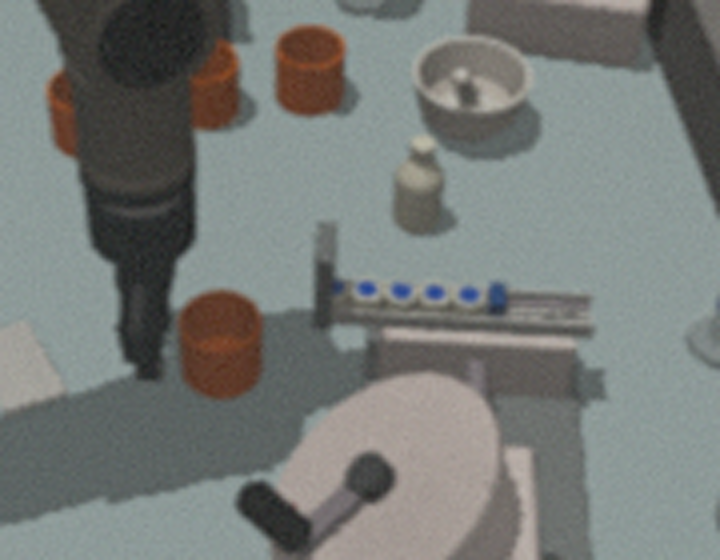

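View pics/t3.png

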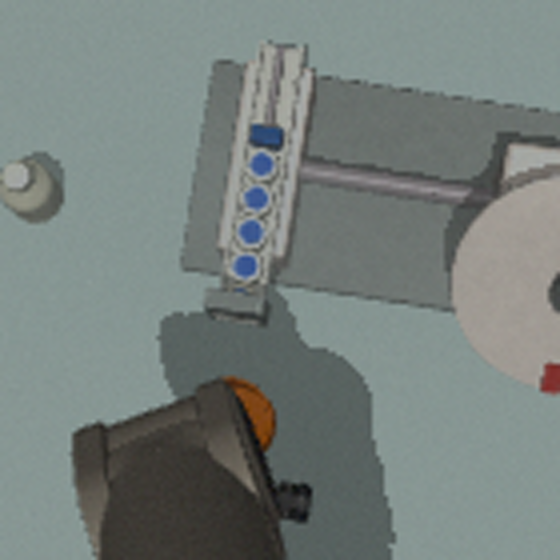

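Call:
{"fn": "drive_tool", "kwargs": {"increments": "0.008 -0.001 0 0; 0.006 -0.0008 0 0; 0.005 -0.0007 0 0; 0.005 -0.0007 0 0; 0.005 -0.0007 0 0; 0.005 -0.0007 0 0; 0.005 -0.0007 0 0; 0.005 -0.0007 0 0; 0.005 -0.0007 0 0; 0.004 -0.0005 0 0; 0.002 -0.0003 0 0; 0 0 0 0"}}

```text
t: 7.53
eef_pos: [0.4994, 0.1073, 0.0348]
tool_rot: [0.0, 0.076, 0.997, 0.0]
contact_force: [0.8, 0.3, -0.5]
gripper_width: 0.503
```

```bash
cat > cupchk.py <<'E'
from h import *
import sys
o=bot.get_obs();print(o['t'],o['eef_pos'],o['contact_force'],o['gripper_width'])
c=bot.calibration('wrist');im=bot.read_camera('wrist')[:,:,::-1].copy();cv2.imwrite('pics/wc.png',im)
s=bot.read_camera('side')[:,:,::-1]
crop(s,230,170,80,65,9,sys.argv[1])
E
python3 cupchk.py pics/s4.png
```

```text
7.5333 [0.49942969 0.10732875 0.03483614] [ 0.83650213  0.25619461 -0.50156445] 0.5026375226719143
```

View pics/s4.png

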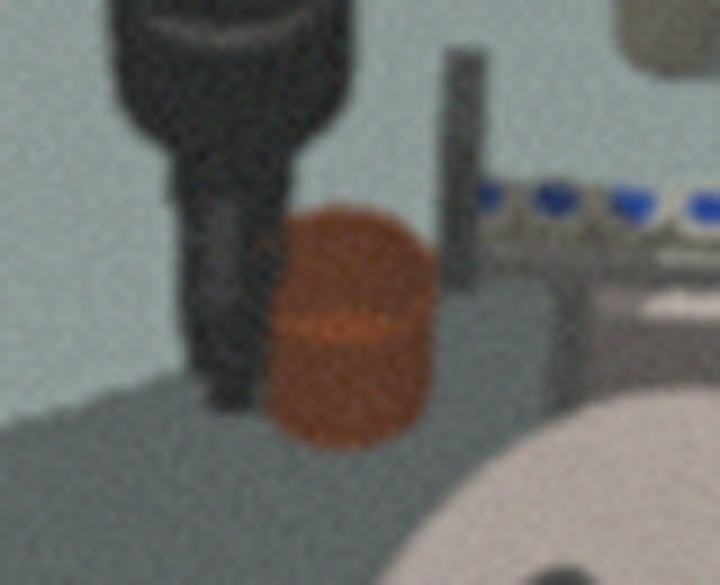

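View pics/wc.png

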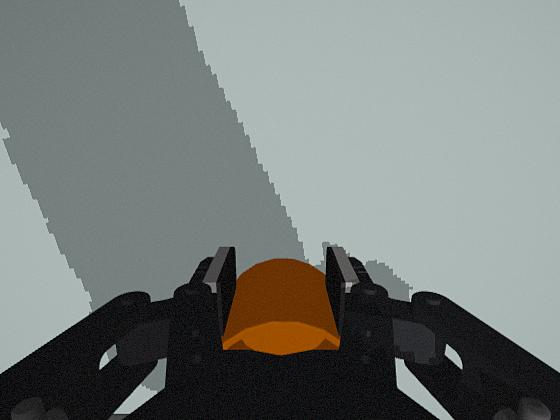

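```bash
cat > ov.py <<'E'
from h import *
import sys
src,out,fx,fy=sys.argv[1],sys.argv[2],float(sys.argv[3]),float(sys.argv[4])
p=np.load('disp.npy');im=cv2.imread(src);t=np.linspace(0,6.283,80)
for z,c in((.055,(255,0,0)),(0,(0,255,0))):
    for u in proj('side',W(p,np.c_[fx+.031*np.cos(t),fy+.031*np.sin(t),t*0+z])): cv2.circle(im,tuple(int(v) for v in((u-[230,170]+.5)*9-.5)),1,c,-1)
cv2.imwrite(out,im)
E
python3 ov.py pics/s4.png pics/s4o.png -.009 0
```

```text
(no output)
```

View pics/s4o.png

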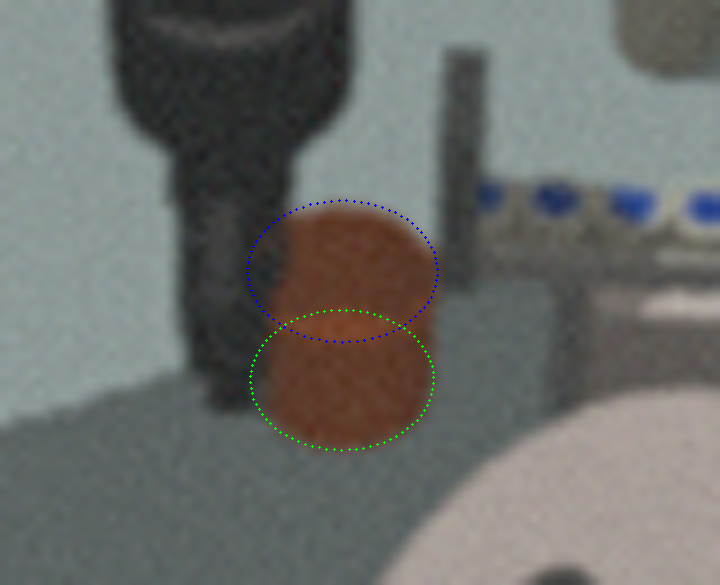

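Call:
{"fn": "drive_tool", "kwargs": {"increments": "0.004 -0.0006 0 0; 0.003 -0.0004 0 0; 0.0025 -0.0004 0 0; 0 0 0 0; 0 0 0 0; -0.006 0.0009 0 0; -0.01 0.0015 0 0; -0.01 0.0015 0 0; -0.01 0.0015 0 0; 0 0 0 0"}}

```text
t: 8.47
eef_pos: [0.4688, 0.1117, 0.0345]
tool_rot: [-0.002, 0.075, 0.997, -0.0]
contact_force: [-1.1, 0.2, -0.2]
gripper_width: 0.498
```

```bash
python3 cupchk.py pics/s5.png;python3 ov.py pics/s5.png pics/s5o.png 0 0
```

```text
8.4667 [0.46877607 0.1116793  0.0345131 ] [-1.09310488  0.24381637 -0.16481079] 0.497587558589196
```

View pics/s5o.png

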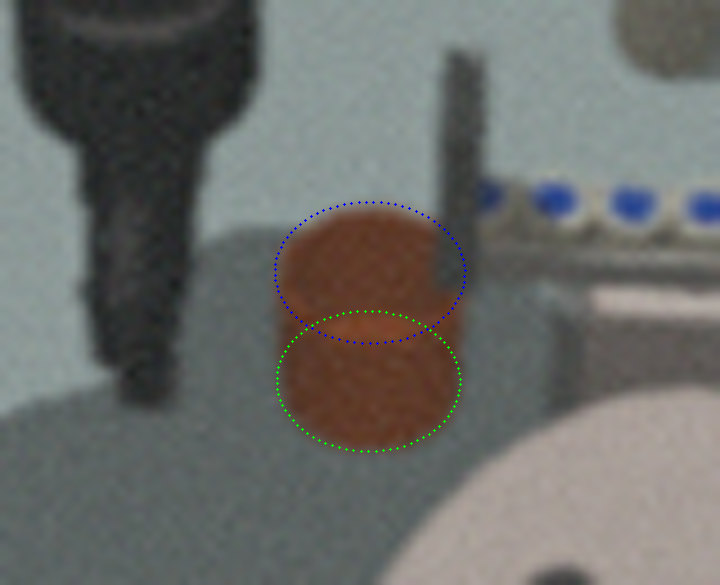

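Call:
{"fn": "drive_tool", "kwargs": {"increments": "0 0 0.038 0; 0 0 0.04 0; 0 0 0.04 0; 0 0 0.04 0; 0 0 0.04 0; 0 -0.01 0.035 0; 0.003 -0.02 0 0; 0.003 -0.03 0 0; 0.006 -0.035 0 0; 0.006 -0.035 0 0; 0.006 -0.035 0 0; 0.006 -0.035 0 0", "grip": 1}}

```text
t: 9.57
eef_pos: [0.5025, -0.0905, 0.2683]
tool_rot: [0.001, 0.076, 0.997, 0.0]
contact_force: [0.6, -0.1, -0.3]
gripper_width: 1.001
```

Call:
{"fn": "drive_tool", "kwargs": {"increments": "0.006 -0.03 0 0; 0 -0.02 0 0; 0 -0.007 0 0; 0 0 0 0; 0 0 0 0"}}

```text
t: 9.98
eef_pos: [0.5083, -0.1447, 0.2677]
tool_rot: [-0.0, 0.076, 0.997, 0.0]
contact_force: [-0.1, 0.9, 0.7]
gripper_width: 0.998
```

```bash
cat > kn.py <<'E'
from h import *
import sys
o=bot.get_obs();print(o['t'],o['eef_pos'],o['tool_rot'].round(4),o['contact_force'],o['gripper_width'],o['q'].round(2))
c=bot.calibration('wrist');im=bot.read_camera('wrist')[:,:,::-1].copy()
p=np.load('disp.npy');t=np.linspace(0,6.283,60)
for r,h,col in((.08,-.013,(0,0,255)),):
    for u in proj('wrist',W(p,circ(r,h)),c): cv2.circle(im,tuple(int(v) for v in u),1,col,-1)
# knob model: top/bottom circles
a=float(sys.argv[1])
for h,col in((.049,(0,255,255)),(.001,(255,255,0))):
    K=knob(a,h)+.012*(np.cos(t)[:,None]*UP+np.sin(t)[:,None]*np.array([0,1,0]))
    for u in proj('wrist',W(p,K),c): cv2.circle(im,tuple(int(v) for v in u),1,col,-1)
cv2.imwrite(sys.argv[2],im)
E
python3 kn.py -.55 pics/k1.png
```

```text
9.9833 [ 0.50830739 -0.14466319  0.26772788] [-1.000e-04  7.570e-02  9.971e-01  3.000e-04] [-0.05711132  0.86773679  0.70983867] 0.9978202427823066 [-0.07  0.22  0.27  1.9  -0.07  1.03  1.65]
```

View pics/k1.png

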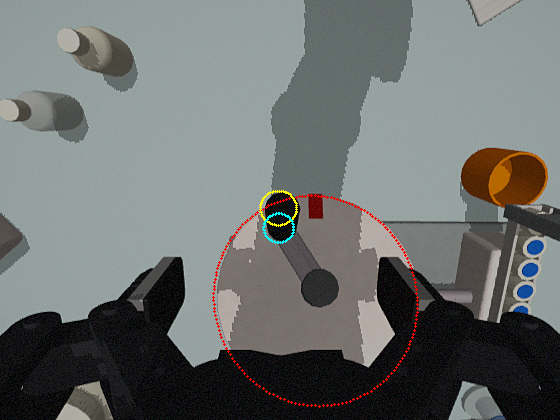

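```bash
python3 - <<'E'
import cv2
im=cv2.imread('pics/k1.png');cv2.imwrite('pics/k1z.png',cv2.resize(im[170:330,200:400],None,fx=4,fy=4,interpolation=cv2.INTER_CUBIC))
E
```

```text
(no output)
```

View pics/k1z.png

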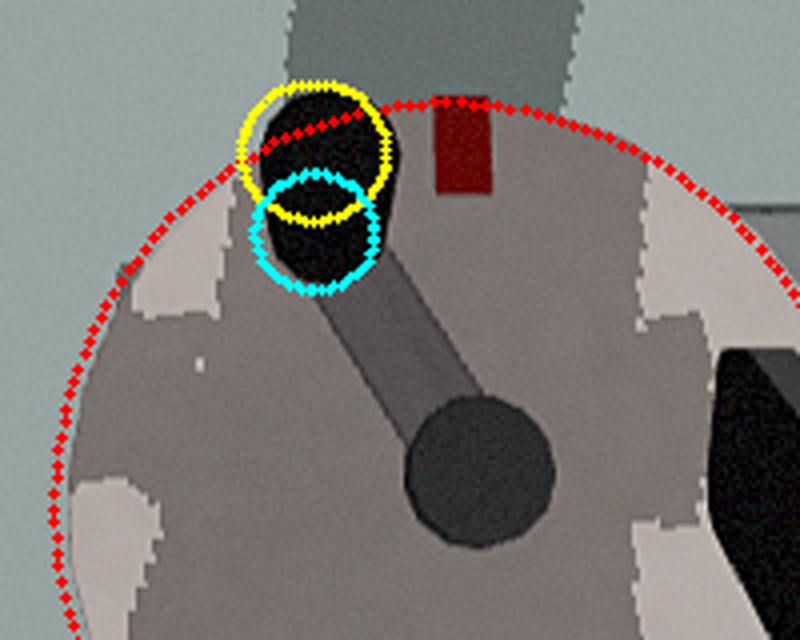

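```bash
python3 - <<'E'
from h import *
p=np.load('disp.npy')
for a in(-.5,-.4,0,np.pi/2,np.pi,-np.pi/2): print(a,W(p,knob(a)).round(4))
E
python3 kn.py -.49 pics/k2.png; python3 - <<'E'
import cv2
im=cv2.imread('pics/k2.png');cv2.imwrite('pics/k2z.png',cv2.resize(im[170:250,240:340],None,fx=8,fy=8,interpolation=cv2.INTER_CUBIC))
E
```

```text
-0.5 [[ 0.5104 -0.1435  0.1652]]
-0.4 [[ 0.5092 -0.1383  0.1639]]
0 [[ 0.5089 -0.1166  0.1614]]
1.5707963267948966 [[ 0.5618 -0.069   0.1929]]
3.141592653589793 [[ 0.598  -0.1302  0.2245]]
-1.5707963267948966 [[ 0.5451 -0.1778  0.1929]]
10.0333 [ 0.50837653 -0.14388491  0.2677188 ] [-1.000e-04  7.490e-02  9.972e-01  4.000e-04] [-0.20357294  0.78451897  0.14630023] 1.0003761609793032 [-0.07  0.22  0.27  1.9  -0.07  1.03  1.65]
```

View pics/k2z.png

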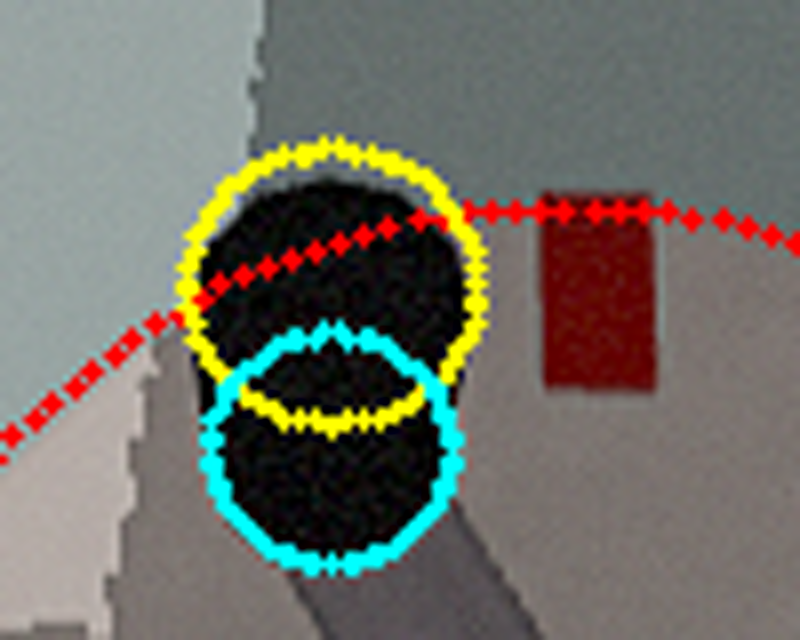

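Call:
{"fn": "drive_tool", "kwargs": {"increments": "0.001 0.0005 -0.02 0; 0.001 0.0005 -0.02 0; 0 0 -0.02 0; 0 0 -0.02 0; 0 0 -0.012 0; 0 0 -0.006 0; 0 0 0 0; 0 0 0 0"}}

```text
t: 10.75
eef_pos: [0.5106, -0.1437, 0.1702]
tool_rot: [0.0, 0.075, 0.997, 0.0]
contact_force: [0.1, 0.3, 0.4]
gripper_width: 1.002
```

```bash
python3 kn.py -.49 pics/k3.png
```

```text
10.75 [ 0.51061058 -0.14374036  0.17020554] [1.000e-04 7.510e-02 9.972e-01 1.000e-04] [0.14844472 0.26315043 0.39162891] 1.0016959229582274 [-0.05  0.35  0.25  1.99 -0.12  0.81  1.69]
```

View pics/k3.png

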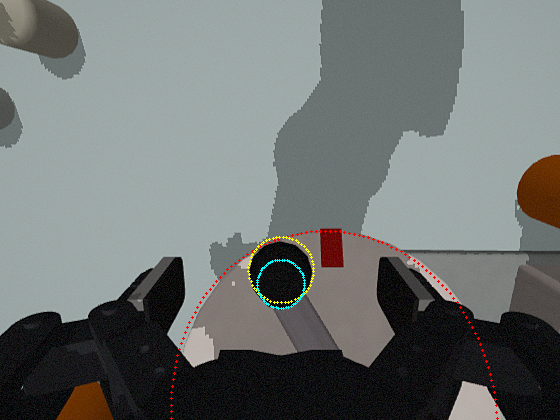

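Call:
{"fn": "drive_tool", "kwargs": {"increments": "0 0 0 0; 0 0 0 0; 0 0 0 0; 0 0 0 0; 0 0 0 0; 0 0 0 0; 0 0 0 0; 0 0 0 0; 0 0 0 0; 0 0 0 0", "grip": 0.1, "squeeze": 40}}

```text
t: 11.63
eef_pos: [0.5103, -0.1445, 0.1701]
tool_rot: [0.0, 0.076, 0.997, 0.0]
contact_force: [-1.8, 1.0, 4.1]
gripper_width: 0.268
```

```bash
python3 kn.py -.49 pics/k4.png
```

```text
11.6333 [ 0.51028278 -0.1445497   0.17005163] [1.000e-04 7.590e-02 9.971e-01 1.000e-04] [-1.82193343  0.96799971  4.07433961] 0.26776301514278916 [-0.05  0.35  0.25  1.99 -0.12  0.81  1.69]
```

View pics/k4.png

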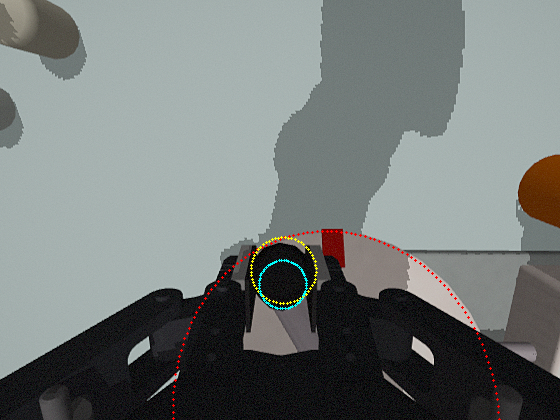

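```bash
cat > rows.py <<'E'
from h import *
import sys
a0,a1,n=float(sys.argv[1]),float(sys.argv[2]),int(sys.argv[3])
p=np.load('disp.npy')
A=np.linspace(a0,a1,n+1);K=np.vstack([W(p,knob(a)) for a in A]);R=(K-K[0]).round(4);D=np.diff(R,axis=0)
for i in range(0,n,12): print('; '.join('%g %g %g 0'%tuple(np.round(r,4)) for r in D[i:i+12]))
E
python3 rows.py -.49 0 4; python3 rows.py 0 6.28318530718 36
```

```text
-0.0013 0.0064 -0.0016 0; -0.0007 0.0066 -0.0012 0; 0 0.0067 -0.0007 0; 0.0007 0.0067 -0.0002 0
0.0021 0.0093 0.0005 0; 0.0034 0.0089 0.0014 0; 0.0046 0.0081 0.0023 0; 0.0057 0.0071 0.0032 0; 0.0065 0.0058 0.0039 0; 0.0072 0.0045 0.0045 0; 0.0076 0.0029 0.005 0; 0.0079 0.0013 0.0053 0; 0.0079 -0.0004 0.0055 0; 0.0076 -0.002 0.0055 0; 0.0071 -0.0036 0.0053 0; 0.0064 -0.005 0.005 0
0.0055 -0.0065 0.0045 0; 0.0045 -0.0075 0.0039 0; 0.0032 -0.0084 0.0031 0; 0.002 -0.0091 0.0023 0; 0.0006 -0.0095 0.0015 0; -0.0007 -0.0095 0.0004 0; -0.0022 -0.0094 -0.0004 0; -0.0034 -0.0088 -0.0015 0; -0.0046 -0.0081 -0.0023 0; -0.0056 -0.0071 -0.0031 0; -0.0065 -0.0058 -0.0039 0; -0.0072 -0.0045 -0.0045 0
-0.0077 -0.0029 -0.005 0; -0.0078 -0.0013 -0.0053 0; -0.0079 0.0003 -0.0055 0; -0.0076 0.002 -0.0055 0; -0.0071 0.0036 -0.0053 0; -0.0064 0.0051 -0.005 0; -0.0056 0.0064 -0.0045 0; -0.0044 0.0076 -0.0039 0; -0.0033 0.0084 -0.0032 0; -0.002 0.0091 -0.0023 0; -0.0006 0.0095 -0.0014 0; 0.0008 0.0095 -0.0005 0
```

Call:
{"fn": "drive_tool", "kwargs": {"increments": "-0.0013 0.0064 -0.0016 0; -0.0007 0.0066 -0.0012 0; 0 0.0067 -0.0007 0; 0.0007 0.0067 -0.0002 0; 0 0 0 0; 0 0 0 0"}}

```text
t: 12.18
eef_pos: [0.5079, -0.1166, 0.1654]
tool_rot: [-0.001, 0.075, 0.997, 0.001]
contact_force: [-4.9, 3.2, 2.0]
gripper_width: 0.27
```

```bash
python3 kn.py 0 pics/k5.png
```

```text
12.1833 [ 0.50791153 -0.11664961  0.16541252] [-1.400e-03  7.500e-02  9.972e-01  6.000e-04] [-4.93730104  3.20215313  1.97561977] 0.27000566915333873 [-0.09  0.34  0.24  2.02 -0.11  0.8   1.64]
```

View pics/k5.png

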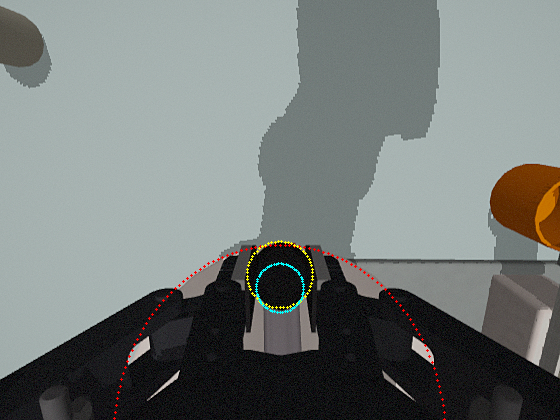

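Call:
{"fn": "drive_tool", "kwargs": {"increments": "0.0021 0.0093 0.0005 0; 0.0034 0.0089 0.0014 0; 0.0046 0.0081 0.0023 0; 0.0057 0.0071 0.0032 0; 0.0065 0.0058 0.0039 0; 0.0072 0.0045 0.0045 0; 0.0076 0.0029 0.005 0; 0.0079 0.0013 0.0053 0; 0.0079 -0.0004 0.0055 0; 0.0076 -0.002 0.0055 0; 0.0071 -0.0036 0.0053 0; 0.0064 -0.005 0.005 0"}}

```text
t: 13.23
eef_pos: [0.5838, -0.0798, 0.2139]
tool_rot: [0.0, 0.075, 0.997, 0.001]
contact_force: [-2.5, 2.9, 1.5]
gripper_width: 0.266
```

```bash
python3 kn.py 2.094 pics/k6.png
```

```text
13.2333 [ 0.58384245 -0.07976604  0.21391566] [2.000e-04 7.480e-02 9.972e-01 7.000e-04] [-2.54329946  2.94416705  1.54242797] 0.2662432731390311 [-0.16  0.38  0.24  1.82 -0.11  0.95  1.55]
```

View pics/k6.png

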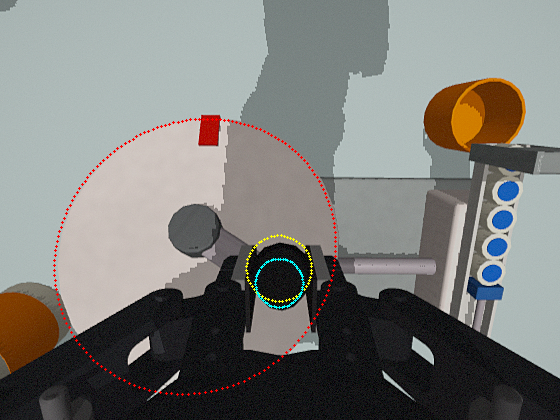

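Call:
{"fn": "drive_tool", "kwargs": {"increments": "0.0055 -0.0065 0.0045 0; 0.0045 -0.0075 0.0039 0; 0.0032 -0.0084 0.0031 0; 0.002 -0.0091 0.0023 0; 0.0006 -0.0095 0.0015 0; -0.0007 -0.0095 0.0004 0; -0.0022 -0.0094 -0.0004 0; -0.0034 -0.0088 -0.0015 0; -0.0046 -0.0081 -0.0023 0; -0.0056 -0.0071 -0.0031 0; -0.0065 -0.0058 -0.0039 0; -0.0072 -0.0045 -0.0045 0"}}

```text
t: 14.28
eef_pos: [0.5665, -0.1731, 0.212]
tool_rot: [-0.003, 0.075, 0.997, 0.002]
contact_force: [-5.9, 13.3, 1.8]
gripper_width: 0.267
```

Call:
{"fn": "drive_tool", "kwargs": {"increments": "-0.0077 -0.0029 -0.005 0; -0.0078 -0.0013 -0.0053 0; -0.0079 0.0003 -0.0055 0; -0.0076 0.002 -0.0055 0; -0.0071 0.0036 -0.0053 0; -0.0064 0.0051 -0.005 0; -0.0056 0.0064 -0.0045 0; -0.0044 0.0076 -0.0039 0; -0.0033 0.0084 -0.0032 0; -0.002 0.0091 -0.0023 0; -0.0006 0.0095 -0.0014 0; 0.0008 0.0095 -0.0005 0"}}

```text
t: 15.28
eef_pos: [0.5076, -0.119, 0.1655]
tool_rot: [-0.001, 0.077, 0.997, -0.001]
contact_force: [-3.3, -1.4, -0.9]
gripper_width: 0.265
```

```bash
python3 kn.py 0 pics/k7.png; python3 cupchk.py pics/s7.png; python3 - <<'E'
from h import *
crop(bot.read_camera('top')[:,:,::-1],220,130,80,90,7,'pics/t7.png')
E
```

```text
15.2833 [ 0.50758355 -0.11902519  0.16548677] [-1.00e-03  7.69e-02  9.97e-01 -5.00e-04] [-3.2674243  -1.41343781 -0.86975247] 0.2653724856658753 [-0.09  0.34  0.24  2.02 -0.11  0.8   1.63]
15.3333 [ 0.50796846 -0.11614975  0.16534614] [-5.32069911  0.32780532  2.94297705] 0.2686391103199836
```

View pics/k7.png

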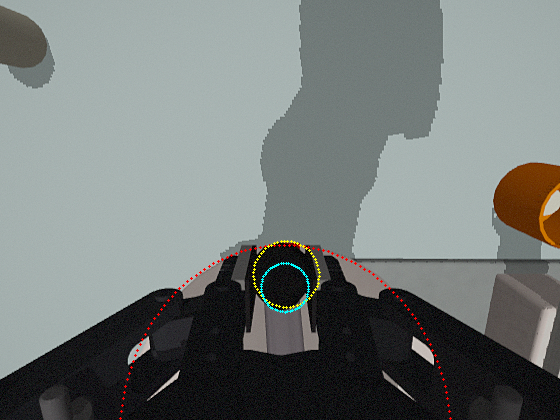

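View pics/t7.png

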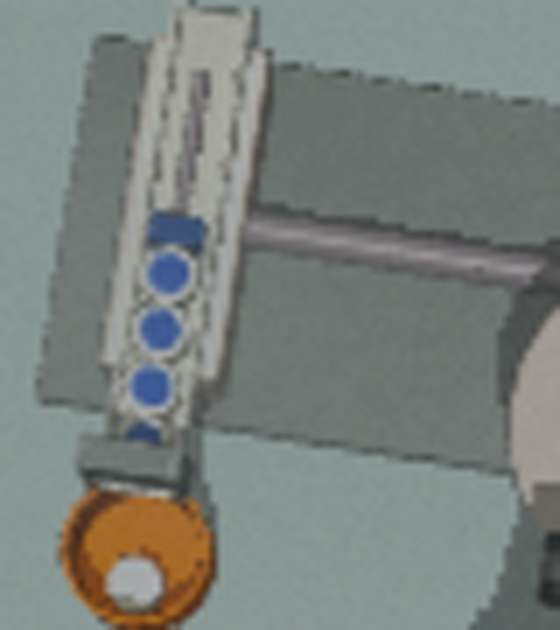

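View pics/s7.png

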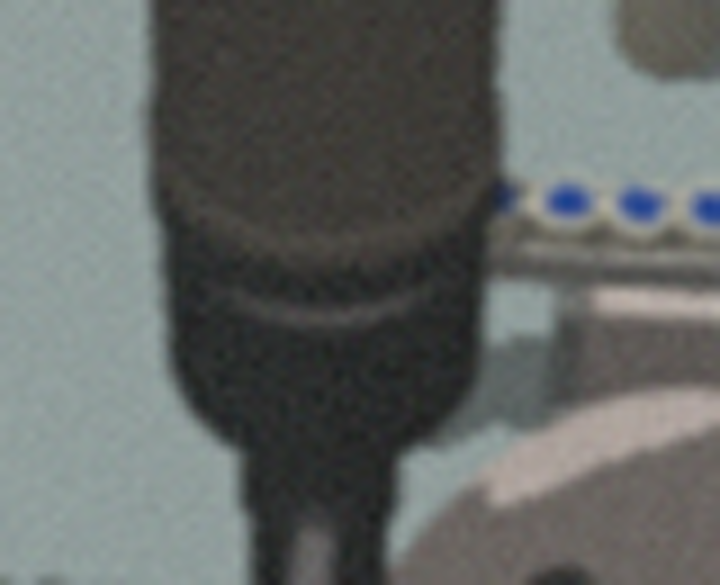

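Call:
{"fn": "drive_tool", "kwargs": {"increments": "0.0021 0.0093 0.0005 0; 0.0034 0.0089 0.0014 0; 0.0046 0.0081 0.0023 0; 0.0057 0.0071 0.0032 0; 0.0065 0.0058 0.0039 0; 0.0072 0.0045 0.0045 0; 0.0076 0.0029 0.005 0; 0.0079 0.0013 0.0053 0; 0.0079 -0.0004 0.0055 0; 0.0076 -0.002 0.0055 0; 0.0071 -0.0036 0.0053 0; 0.0064 -0.005 0.005 0"}}

```text
t: 16.48
eef_pos: [0.5838, -0.0797, 0.2139]
tool_rot: [0.0, 0.075, 0.997, 0.001]
contact_force: [-2.8, 2.5, 2.0]
gripper_width: 0.269
```

Call:
{"fn": "drive_tool", "kwargs": {"increments": "0.0055 -0.0065 0.0045 0; 0.0045 -0.0075 0.0039 0; 0.0032 -0.0084 0.0031 0; 0.002 -0.0091 0.0023 0; 0.0006 -0.0095 0.0015 0; -0.0007 -0.0095 0.0004 0; -0.0022 -0.0094 -0.0004 0; -0.0034 -0.0088 -0.0015 0; -0.0046 -0.0081 -0.0023 0; -0.0056 -0.0071 -0.0031 0; -0.0065 -0.0058 -0.0039 0; -0.0072 -0.0045 -0.0045 0"}}

```text
t: 17.48
eef_pos: [0.5665, -0.1731, 0.212]
tool_rot: [-0.003, 0.075, 0.997, 0.002]
contact_force: [-4.9, 13.2, 1.3]
gripper_width: 0.269
```

Call:
{"fn": "drive_tool", "kwargs": {"increments": "-0.0077 -0.0029 -0.005 0; -0.0078 -0.0013 -0.0053 0; -0.0079 0.0003 -0.0055 0; -0.0076 0.002 -0.0055 0; -0.0071 0.0036 -0.0053 0; -0.0064 0.0051 -0.005 0; -0.0056 0.0064 -0.0045 0; -0.0044 0.0076 -0.0039 0; -0.0033 0.0084 -0.0032 0; -0.002 0.0091 -0.0023 0; -0.0006 0.0095 -0.0014 0; 0.0008 0.0095 -0.0005 0"}}

```text
t: 18.48
eef_pos: [0.5076, -0.119, 0.1655]
tool_rot: [-0.001, 0.077, 0.997, -0.0]
contact_force: [-3.8, -2.2, -0.7]
gripper_width: 0.267
```

```bash
python3 kn.py 0 pics/k8.png; python3 - <<'E'
from h import *
crop(bot.read_camera('top')[:,:,::-1],220,130,80,90,7,'pics/t8.png')
E
```

```text
18.4833 [ 0.50760719 -0.11896794  0.1655069 ] [-1.00e-03  7.68e-02  9.97e-01 -5.00e-04] [-3.77041896 -2.15889924 -0.6991389 ] 0.26650094106296385 [-0.09  0.34  0.24  2.02 -0.11  0.8   1.63]
```

View pics/t8.png

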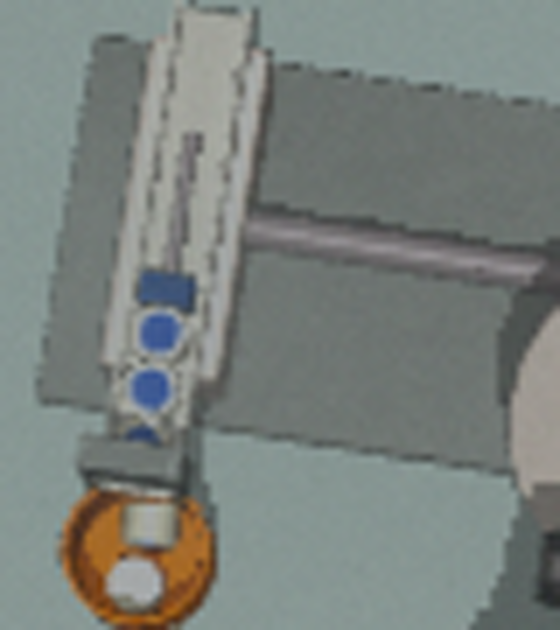

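View pics/k8.png

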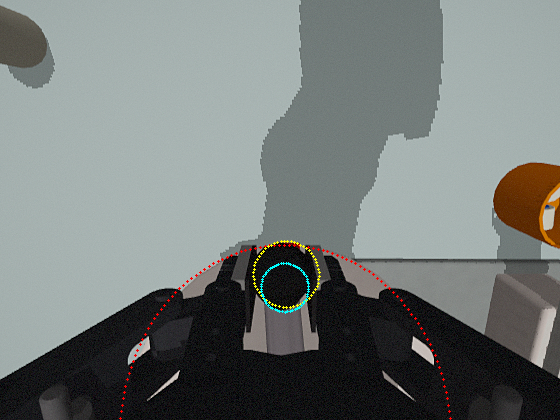

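Call:
{"fn": "drive_tool", "kwargs": {"increments": "0.0021 0.0093 0.0005 0; 0.0034 0.0089 0.0014 0; 0.0046 0.0081 0.0023 0; 0.0057 0.0071 0.0032 0; 0.0065 0.0058 0.0039 0; 0.0072 0.0045 0.0045 0; 0.0076 0.0029 0.005 0; 0.0079 0.0013 0.0053 0; 0.0079 -0.0004 0.0055 0; 0.0076 -0.002 0.0055 0; 0.0071 -0.0036 0.0053 0; 0.0064 -0.005 0.005 0"}}

```text
t: 19.58
eef_pos: [0.584, -0.0799, 0.214]
tool_rot: [0.0, 0.075, 0.997, 0.001]
contact_force: [-2.2, 2.6, 0.6]
gripper_width: 0.267
```

Call:
{"fn": "drive_tool", "kwargs": {"increments": "0.0055 -0.0065 0.0045 0; 0.0045 -0.0075 0.0039 0; 0.0032 -0.0084 0.0031 0; 0.002 -0.0091 0.0023 0; 0.0006 -0.0095 0.0015 0; -0.0007 -0.0095 0.0004 0; -0.0022 -0.0094 -0.0004 0; -0.0034 -0.0088 -0.0015 0; -0.0046 -0.0081 -0.0023 0; -0.0056 -0.0071 -0.0031 0; -0.0065 -0.0058 -0.0039 0; -0.0072 -0.0045 -0.0045 0"}}

```text
t: 20.58
eef_pos: [0.5665, -0.1731, 0.212]
tool_rot: [-0.003, 0.075, 0.997, 0.002]
contact_force: [-5.5, 13.1, 1.6]
gripper_width: 0.271
```

Call:
{"fn": "drive_tool", "kwargs": {"increments": "-0.0077 -0.0029 -0.005 0; -0.0078 -0.0013 -0.0053 0; -0.0079 0.0003 -0.0055 0; -0.0076 0.002 -0.0055 0; -0.0071 0.0036 -0.0053 0; -0.0064 0.0051 -0.005 0; -0.0056 0.0064 -0.0045 0; -0.0044 0.0076 -0.0039 0; -0.0033 0.0084 -0.0032 0; -0.002 0.0091 -0.0023 0; -0.0006 0.0095 -0.0014 0; 0.0008 0.0095 -0.0005 0"}}

```text
t: 21.58
eef_pos: [0.5076, -0.119, 0.1655]
tool_rot: [-0.001, 0.077, 0.997, -0.0]
contact_force: [-4.3, -1.7, -0.2]
gripper_width: 0.27
```

Call:
{"fn": "drive_tool", "kwargs": {"increments": "0 0 0 0; 0 0 0 0; 0 0 0 0"}}

```text
t: 21.83
eef_pos: [0.5078, -0.1171, 0.1654]
tool_rot: [-0.002, 0.075, 0.997, 0.0]
contact_force: [-6.0, 2.2, 0.4]
gripper_width: 0.269
```

```bash
python3 kn.py 0 pics/k9.png; python3 - <<'E'
from h import *
crop(bot.read_camera('top')[:,:,::-1],220,130,80,90,7,'pics/t9.png')
E
```

```text
21.8333 [ 0.50784592 -0.11714341  0.16542864] [-1.500e-03  7.540e-02  9.972e-01  5.000e-04] [-6.01950593  2.19674242  0.38216013] 0.2687868832731207 [-0.09  0.34  0.24  2.02 -0.11  0.8   1.64]
```

View pics/t9.png

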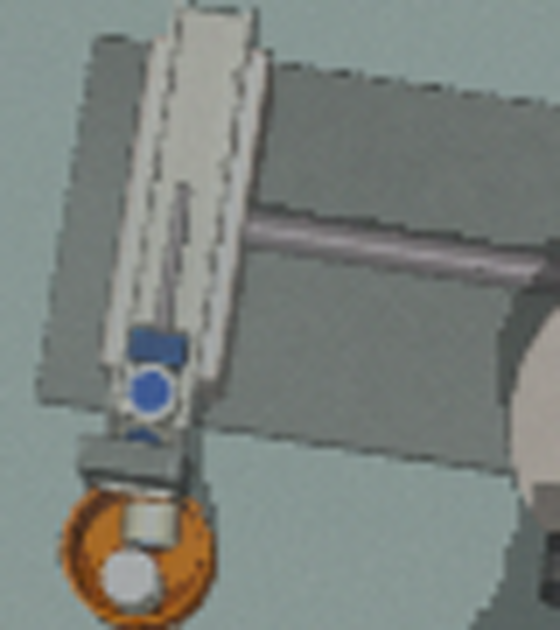

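View pics/k9.png

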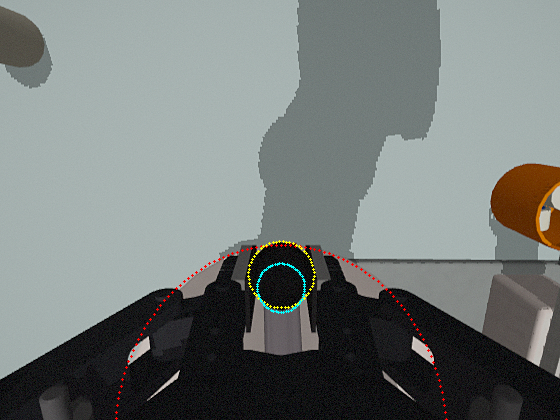

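Call:
{"fn": "drive_tool", "kwargs": {"increments": "0 0 0 0; 0 0 0 0; 0 0 0 0; 0 0 0 0; 0 0 0 0; 0 0 0 0; 0 0 0 0; 0 0 0 0", "grip": 1}}

```text
t: 22.6
eef_pos: [0.509, -0.1182, 0.1661]
tool_rot: [0.0, 0.076, 0.997, 0.0]
contact_force: [0.2, 0.9, 0.3]
gripper_width: 1.002
```

Call:
{"fn": "drive_tool", "kwargs": {"increments": "0 0 0.005 0; 0 0 0.01 0; 0 0 0.02 0; 0 0 0.02 0; 0 0 0.02 0; 0 0 0.02 0; 0 0 0.01 0; 0 0 0 0; 0 0 0 0; 0 0 0 0"}}

```text
t: 23.43
eef_pos: [0.5083, -0.118, 0.2701]
tool_rot: [-0.001, 0.076, 0.997, 0.0]
contact_force: [0.1, 1.2, -0.2]
gripper_width: 1.003
```

```bash
python3 kn.py 0 pics/k10.png; python3 cupchk.py pics/s10.png; python3 ov.py pics/s10.png pics/s10o.png 0 0; python3 - <<'E'
from h import *
t=bot.read_camera('top')[:,:,::-1];crop(t,220,130,140,110,5,'pics/t10.png');cv2.imwrite('pics/t10f.png',t)
E
```

```text
23.4333 [ 0.50825191 -0.11799947  0.27013844] [-8.000e-04  7.580e-02  9.971e-01  0.000e+00] [ 0.13295467  1.2413974  -0.17957822] 1.0029083687907638 [-0.12  0.21  0.27  1.91 -0.06  1.03  1.59]
23.4833 [ 0.50815217 -0.11801587  0.26986985] [-0.84094863 -0.63030354  0.51463851] 0.9998529696226747
```

View pics/k10.png

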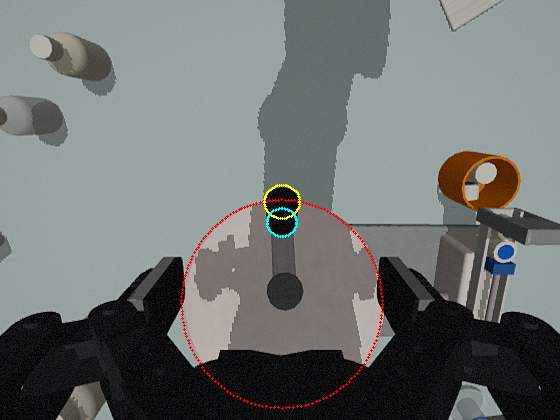

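View pics/s10o.png

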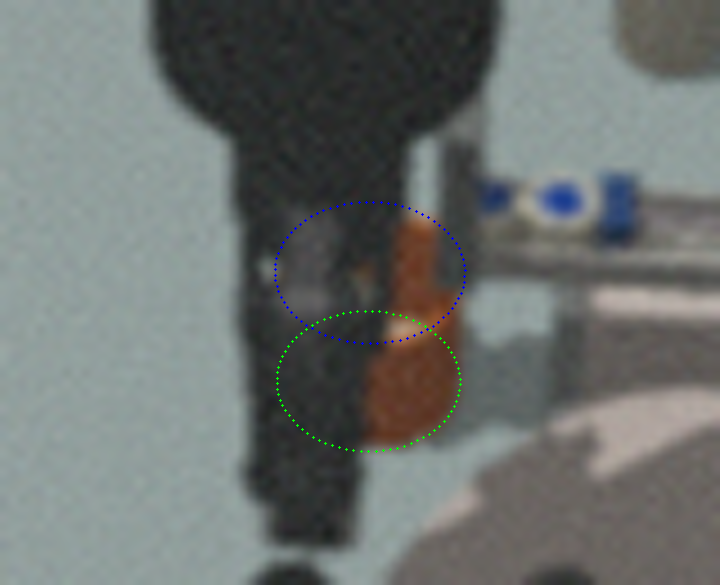

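View pics/t10.png

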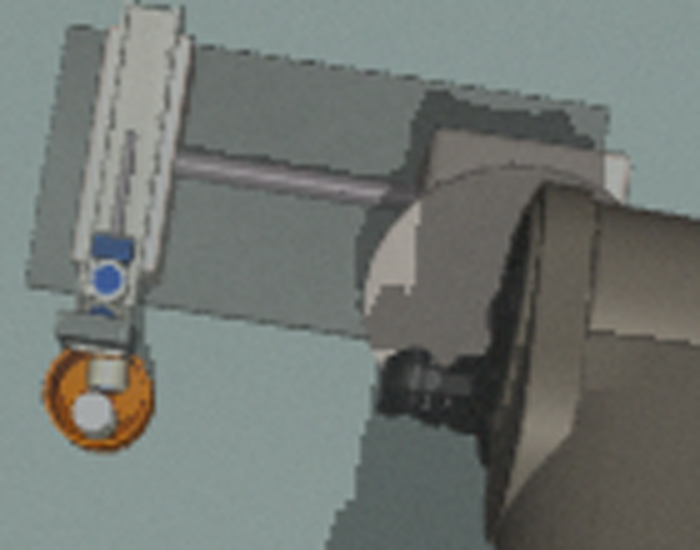

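View pics/t10f.png

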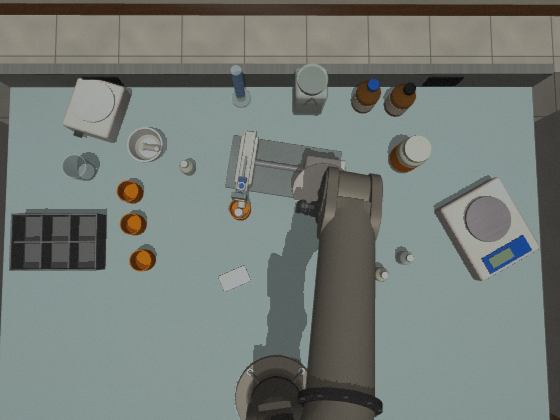

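```bash
python3 -c "
from station import bot
print(bot.hand_in())"
```

```text
the job is handed in; nothing more can be done
None
```

I did the whole job in about 23.5 s of the 72 s allowed and handed it in; the hand-in gave no verdict.

- **Cup:** I took the rightmost orange cup and set it down upright about 45 mm in front of the drop point. I then pushed it under the lip with the half-open fingers, because the drive can't tilt the tool to lean it back from the bridge. After I let go and backed off, the side camera showed it within about 2 mm of the drop point.
- **Crank:** I gripped the knob at about -0.49 rad, turned it clockwise to the mark, then made three full turns. The highest force I saw was about 14 N, at the end of a move.
- **Final checks:**
    - **Knob:** it is at the mark within a few degrees, judged by fitting its position in the wrist camera; the knob itself hides the red mark.
    - **Canisters:** three are in the cup, with the third seemingly resting on the first. Two are still in the lane, and the front one is partly hidden under the bridge.
    - **Cup at the end:** the top view shows it still in place. In the last side view the gripper hid part of it, so I didn't measure its final position as closely as after placing.
    - **Gripper and bystanders:** the gripper is open and about 10 cm above the knob. The mortar, bottles and tub look unmoved in the top view, except that the arm partly covers one bottle near the crank.
- **Disagreement:** the wrist camera drew the crank face about 4% smaller than my model. I left it alone, since the knob position agreed in the images and forces stayed low.

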